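# Open the tool steriliser by its paddle latch

### The arm

A 6-joint arm with a two-finger parallel gripper is mounted at the origin on the work surface. World frame = base frame: x ahead of the robot, y to its left, z up, the work surface at z = 0. Lengths are in m, angles in rad, forces in N, time in s.
With the tool pointing down it reaches from about 0.275 to 0.825 m from the base axis. Payload 4.9 kg.
Tool frame: the origin (TCP) lies at the very end of the fingers, on their centre line; the grasp point (between the pads) lies 19 mm behind it (ctrl.pinch_z is the distance from the TCP to the grasp point, in m); z points along the fingers, y is the line along which they close (so a half turn about z gives the same grasp; the last joint's range is limited). The gripper opens to 85 mm and grips with 20 to 120 N. Pads are 22 mm wide; open, the fingers measure 114 mm over their backs; the gripper's body (76 mm by 85 mm) begins 54 mm behind the grasp point. The pads swing forward as they close: fully open they stand 13 mm farther back than shut.
Start: joints at [1.031, 0.326, -0.193, 1.052, 0, 1.437], TCP at [0.217, 0.505, 0.231] pointing down, gripper open.
Joint ranges: [-2.65, 2.65], [-0.97, 1.79], [-1.3, 1.35], [-1.93, 2.1], [-1.47, 1.37], [-3.14, 3.14]. Speed limits (rad/s): [2.57, 2.57, 3.14, 3.14, 3.14, 3.14].

### API

Orientations are given as a unit quaternion [x, y, z, w].
In Python, from bench import ctrl gives the robot as it stands.
- The arm moves only by the tool step_arm, never from a script. Its argument "commands" is a list of rows, each an object with "delta_pos": the shift along the tool's x, y, z in cm, a list of three; "spin": the turn about the tool's z in rad; "claw": the opening, from 0 (shut) to 1 (fully open). A call has exactly 8 rows; each row is the pose to reach, as a shift and turn from the pose commanded when the call began, along the tool's axes at that moment; what a row does not reach only later rows make up. A row lasts 1/8 s, in which the tool goes at most 62.5 mm and 10.7 degrees, less where a joint would pass 70% of its speed; a pose out of reach is approached as far as the arm can. A call with a gripper value outside its range is refused whole. The fingers move at their own pace and stop on an object; the grip force is fixed at half the most. Time passes only in rows, so rows that repeat a pose let the fingers close, or fill a call up. It gives the time, the measured TCP pose, the force, the opening and the grip force at its end, in the units of the state.
- ctrl.state(): the state, without advancing time (a new reading comes with each control period).
- ctrl.grab_frame(name): name is "scene" or "side" or "wrist"; returns the picture (480x640x3 uint8, red, green, blue); there is no depth.
- ctrl.calibration(name): a dict with "fx", "fy", "cx", "cy" (pixels), "k1" (the pictures are not rectified: a ray, as slopes to the right and down, at radius r is drawn at 1 + k1 r^2 times it, then the intrinsics apply), "rvec" (rotation vector, rad) and "tvec" (3), from world to camera coordinates, as OpenCV has them. Camera axes: x right, y down, z forward; pixel columns grow to the right and rows downward; lengths in m; the calibration is good to about 2 mm. A picture is of the moment at which its call begins: read the wrist's pose just before it. calibration takes no time and is no camera call; for the wrist camera it gives the pose at the moment of the call.
- ctrl.sign_off(): hands the job in; it is judged then, once.
The state is a dict: "t": time; "joints": joint angles; "qd": joint speeds; "joint_torque": joint torques, N m; "tcp_pos": TCP position; "eef_rot": TCP orientation; "force": force on the tool from outside, world axes, zero at the start; "moment": the same for the moment, N m; "finger_gap": finger opening in m; "grasp_force": force on a finger pad.
Only numpy, scipy, OpenCV 4.12 (cv2) and the standard library are available. Lean on these libraries where they do the work, as an engineer would, in place of code of your own. Each camera call takes 0.05 s, during which the arm holds its last target. There are 200 camera calls.

### The job

Open the small steel tool steriliser: lift the paddle handle on its door until you feel it come up against its stop and the hidden pawl has let go, keep it up while you draw the door off its catch, then swing the door wide open, at least 70 degrees, let go so that the paddle drops back, and leave the door standing open. The cabinet only stands on its rubber feet, so use little force: keep its feet down on the bench and do not drag it along, and leave the things on it and around it where they are.

Things in the scene. Friction and masses are not known exactly. Their poses are not given: they have to be found in the camera images.
- cabinet: Tool steriliser: loose steel box 240 deep (x) x 240 wide (y) x 210 mm high with 12 mm rubber feet, about 5 kg. Origin: on the bench under the middle of its front opening; x points to its back, y to the hinge side. The door closes the whole front, its outer face at x -20 mm. At the paddle, lifting with 15 N or more tips it, a level pull of 20 N or more may drag it.
- door_hinge (a point): Point on the door's upright hinge axis, 111 mm above the bench (cabinet frame x -10, y +118 mm). The door, 20 mm thick, 236 wide, 190 high, with a tinted window, reaches from here to the cabinet's -y side; lower edge 16 mm above the bench. It opens towards the cabinet's -x: clockwise seen from above.
- door (a joint): Opening angle of the door in rad: 0 shut, 1.75 its limit. The hinge is a little stiff (1 to 2 N at the paddle), so the door stays where it is left. Latched, it rattles by 0.01 rad and then stops dead on the pawl. Once open 0.1 rad it is past the catch.
- door_edge (a point): Upper corner of the door's free edge, on its mid-plane, 236 mm from the hinge axis, 206 mm above the bench.
- paddle_pivot (a point): Middle of the paddle's level pivot pin, which runs along the door's width, 12 mm in front of the door's outer face, 196 mm from the hinge axis along the door, 172 mm above the bench. Moves with the door.
- paddle_grip (a point): Grip point in the paddle's section, 75 mm from the pin. The paddle is an aluminium bar 28 mm wide (along the pin), 12 thick, reaching 101 mm out from the pin towards the cabinet's -x; at rest it droops 0.50 rad below level, this point then 136 mm above the bench and 78 mm before the door's face. Fingers have room on both sides: pinch it across its width from above; it can turn between the pads.
- paddle (a joint): Paddle angle in rad: 0 at rest, grows as its outer end is lifted. Sprung: first free play (2 to 4 N at the grip), then it draws the pawl (4 to 8 N), then meets a hard stop. The play differs and cannot be seen: the stop lies anywhere from 0.28 to 1.02 rad; the pawl lets go only 0.05 to 0.08 rad before it. If the paddle sinks before the door is 0.1 rad open, the pawl catches again.
- tape_roll: Roll of tape, 76 mm across and 24 mm high, lying on top of the cabinet. Origin under its centre. Leave it alone.
- tin_beside: Round tin with a white lid, 147 mm across, 62 mm high, standing beside the cabinet on its hinge side. Origin under its centre. Leave it alone.
- tub: Cream plastic tub of dried slices, 240 x 170 x 75 mm, standing beside the cabinet on the paddle's side. Origin under its centre. Leave it alone.
- tin_far: Smaller round tin with a white lid, 123 mm across, 55 mm high, towards the left of the bench. Leave it alone.
- display_dish: Round display dish of slices, 170 mm across, 25 mm high, front left of the bench. Leave it alone.
- tweezers: Steel tweezers, 150 mm long, 8 mm high, lying on the bench to the right in front. Leave them alone.
- spray_bottle: White bottle, 52 mm across, 130 mm high, standing on the right of the bench. Leave it alone.

How it is judged:
On the way, in this order (a step that is already met when the one before it is completed fails the run):
1. the paddle has been lifted (0.2 rad or more) with the door still shut (value of joint paddle above 0.2 rad and value of joint door below 0.04 rad), for 0.1 s.
2. the door has been drawn off its catch (0.2 rad or more open) (value of joint door above 0.2 rad), for 0.1 s.
At the end, for the whole second after the job is handed in: The door stands still, open 1.2 rad (about 70 degrees) or more; the paddle has dropped back to rest (within 0.06 rad); the cabinet stands flat (within 0.008 rad) and within 10 mm of where it stood (value of joint door above 1.2 rad and velocity of joint door between -0.05 and 0.05 rad/s and value of joint paddle below 0.06 rad and distance of cabinet from where it was at the start of the episode below 0.01 m and angle between cabinet's own z axis and vertical below 0.008 rad); the robot touches nothing.
It fails at once if the cabinet is tipped by more than 0.008 rad (a foot lifted about 2 mm off the bench) (angle between cabinet's own z axis and vertical above 0.008 rad).
It fails at once if the cabinet is dragged or pushed more than 10 mm along the bench (distance of cabinet from where it was at the start of the episode above 0.01 m).
It fails at once if one of the other things is moved more than 15 mm (distance of any of tape_roll, tin_beside, tub, tin_far, display_dish, tweezers, spray_bottle from where it was at the start of the episode above 0.015 m).
It also fails if it takes over 72 s, if anything falls off the work surface, if the arm or the gripper's body presses on something with over 40 N, if the wrist force passes 120 N, or if a joint passes its speed limit or range.

## Working session

There is one attempt and no reset: what is moved stays moved. The work goes in short steps, Python scripts to look and compute and a tool call to move; the robot and the scene stay as the last step left them, time stands still between calls to the robot, and variables do not carry over. Pictures are saved under pics/ and viewed, at most 10 in all, crops included, and the job is handed in when it is done.

Besides the shell and the picture viewer there is one more tool, called after ">>>" as name([rows], argument=value, ...), one row to a line, values as JSON. step_arm: Moves the arm, as the interface text tells. Its arguments: {"type":"object","properties":{"commands":{"type":"array"}},"required":["commands"]}

```bash
ls; mkdir -p pics
python3 - <<'E'
from bench import ctrl
import cv2
for n in("scene","side"):
    cv2.imwrite(f"pics/{n}0.png",ctrl.grab_frame(n)[:,:,::-1]); print(n,ctrl.calibration(n))
s=ctrl.state();print({k:s[k] for k in("t","tcp_pos","eef_rot","force","finger_gap")},ctrl.pinch_z)
E
```

```text
pics
scene {'fx': 515.0959583205057, 'fy': 515.0959583205057, 'cx': 322.4842531039979, 'cy': 255.48527338897094, 'k1': -0.06588200146406265, 'rvec': array([ 2.21658182, -0.25081709,  0.11361786]), 'tvec': array([-0.56608161,  0.21650529,  1.19698648])}
side {'fx': 624.9239048604053, 'fy': 624.9239048604053, 'cx': 304.0581144580329, 'cy': 246.30710322689242, 'k1': -0.08409432391817545, 'rvec': array([ 0.9177726 , -2.4131973 ,  1.14843985]), 'tvec': array([0.43697068, 0.34772005, 1.52768053])}
{'t': 0.1, 'tcp_pos': array([0.21682212, 0.50487933, 0.23056474]), 'eef_rot': array([ 2.01498219e-01,  9.79488564e-01, -7.43416482e-04, -2.60374993e-04]), 'force': array([ 0.45987323, -0.2570794 , -0.89299256]), 'finger_gap': 0.08585993671888238} 0.0187
```

View pics/scene0.png

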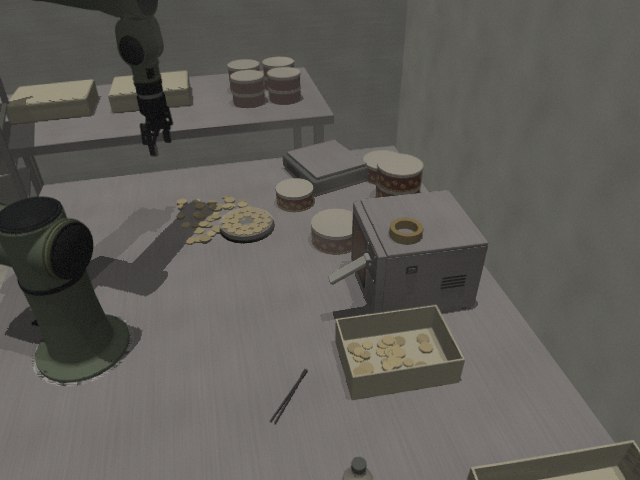

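View pics/side0.png

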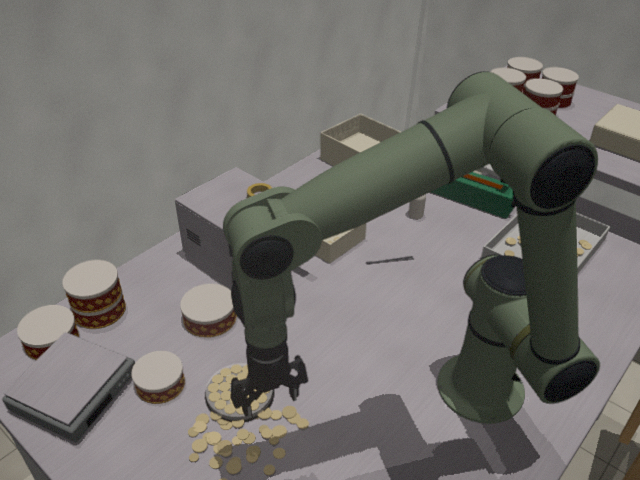

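The scene camera shows the cabinet at about (355–485, 195–310), its paddle tip near (333,280) and the tub in front of its right side. I'll zoom in for accurate corners.

Run:
```python
import cv2
im=cv2.imread("pics/scene0.png")[180:330,310:510]
im=cv2.convertScaleAbs(im,alpha=1.5,beta=10)
cv2.imwrite("pics/crop.png",cv2.resize(im,None,fx=4,fy=4,interpolation=cv2.INTER_CUBIC))
```

```text
(no output)
```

View pics/crop.png

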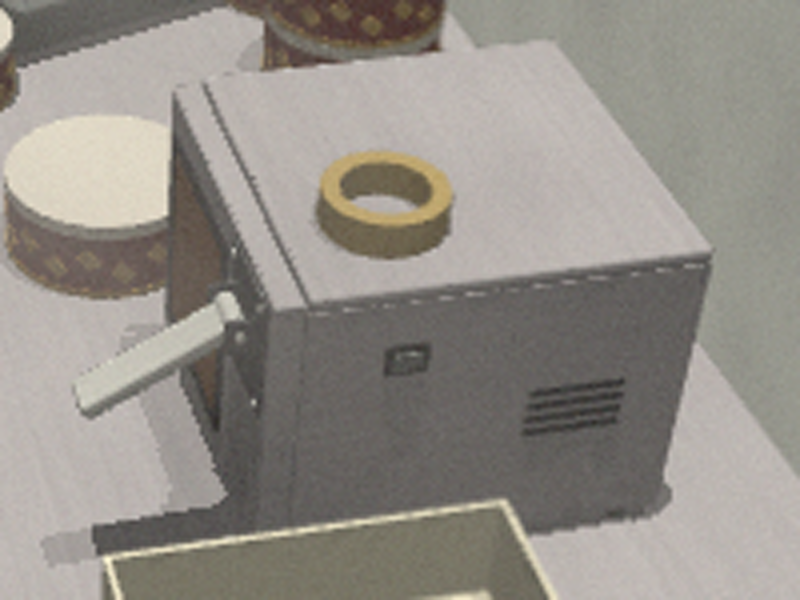

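```bash
cat > h.py <<'E'
import numpy as np,cv2
from scipy.optimize import least_squares
from scipy.spatial.transform import Rotation as R
def proj(c,P):
    return cv2.projectPoints(np.array(P,float),c["rvec"],c["tvec"],np.array([[c["fx"],0,c["cx"]],[0,c["fy"],c["cy"]],[0,0,1]]),np.array([c["k1"],0,0,0]))[0][:,0]
def cab(p,P):
    P=np.array(P,float);return P@R.from_euler('z',p[2]).as_matrix().T+[p[0],p[1],0]
E
python3 - <<'E'
from h import *
from bench import ctrl
c=ctrl.calibration("scene")
M=[[0,.12,.21],[0,-.12,.21],[.24,-.12,.21],[.24,.12,.21],[-.02,.118,.206],[-.02,-.118,.206]]
px=np.array([[361.25,200.75],[387,255.75],[487.75,242.5],[448.75,190.5],[353.75,203],[377,257]])
f=lambda p:(proj(c,cab(p,M))-px).ravel()
r=least_squares(f,[.6,0,0]);p=r.x;print(p,r.fun.reshape(-1,2).round(1).tolist())
tip=[-.032-.101*np.cos(.5),-.078,.172-.101*np.sin(.5)]
print("tip",cab(p,[tip]),proj(c,cab(p,[tip])),"grip",cab(p,[[-.098,-.078,.136]]),"hinge",cab(p,[[-.01,.118,0]]))
s=ctrl.state();print(R.from_quat(s["eef_rot"]).as_matrix().round(3))
# tub/others rough
Ki=np.array([[c["fx"],0,c["cx"]],[0,c["fy"],c["cy"]],[0,0,1]]);Rm=cv2.Rodrigues(c["rvec"])[0];C=-Rm.T@c["tvec"]
for n,u,z in[("tub fl",(337,320),.075),("tub fr",(352,376),.075),("tub br",(462,355),.075),("tub bl",(439,308),.075),("tin c",(336,222),.062),("dish",(246,222),.025)]:
    q=cv2.undistortPoints(np.array([[u]],float),Ki,np.array([c["k1"],0,0,0]))[0,0];d=Rm.T@[q[0],q[1],1];print(n,(C+d*(z-C[2])/d[2]).round(3))
E
```

```text
[ 0.71166288  0.03691308 -0.03808293] [[-0.9, -1.4], [-0.3, 0.1], [0.9, 0.9], [0.4, -0.3], [-0.9, -1.2], [0.6, 0.8]]
tip [[ 0.58814476 -0.03643731  0.12357802]] [[328.86447606 280.55525059]] grip [[ 0.61076418 -0.03729914  0.136     ]] hinge [[0.70616283 0.15520826 0.        ]]
[[-0.919  0.395 -0.001]
 [ 0.395  0.919 -0.001]
 [ 0.    -0.002 -1.   ]]
tub fl [ 0.588 -0.118  0.075]
tub fr [ 0.579 -0.28   0.075]
tub br [ 0.818 -0.28   0.075]
tub bl [ 0.827 -0.135  0.075]
tin c [0.685 0.284 0.062]
dish [0.432 0.4   0.025]
```

The fit is consistent: corner residuals are about 1 px and the predicted paddle tip lands on the seen one. The grip is near (0.611, -0.037, 0.136) with cabinet yaw -0.038. Moving to above it now.

>>> step_arm([
  {"delta_pos": [-2,-1.2,0],"spin": -0.02,"claw": 1},
  {"delta_pos": [-6,-3.6,0],"spin": -0.04,"claw": 1},
  {"delta_pos": [-11,-6.5,0],"spin": -0.08,"claw": 1},
  {"delta_pos": [-16,-9.5,0],"spin": -0.12,"claw": 1},
  {"delta_pos": [-21,-12.5,0],"spin": -0.16,"claw": 1},
  {"delta_pos": [-26,-15.5,0],"spin": -0.2,"claw": 1},
  {"delta_pos": [-31,-18.5,0],"spin": -0.24,"claw": 1},
  {"delta_pos": [-35,-21,0],"spin": -0.25,"claw": 1},
])

```text
t: 1.1
tcp_pos: [0.4567, 0.1722, 0.2311]
eef_rot: [0.078, 0.997, -0.0, -0.0]
force: [0.9, 1.2, 0.2]
finger_gap: 0.0857
grasp_force: 0.0
```

```bash
cat >> h.py <<'E'
def rel(target,yaw,st):
    """shift in tool cm and spin to reach TCP target with tool-y at world angle yaw"""
    m=R.from_quat(st["eef_rot"]).as_matrix();d=m.T@(np.array(target)-st["tcp_pos"])*100
    a=np.arctan2(m[1,1],m[0,1]);return d.round(2),round(float(-(yaw-a)),3)
E
python3 - <<'E'
from h import *
from bench import ctrl
s=ctrl.state();print(s["t"],s["tcp_pos"],s["force"],s["joints"].round(2) if hasattr(s["joints"],"round") else s["joints"]);print(rel([.611,-.037,.2],np.pi/2-.038,s))
E
```

```text
1.1 [0.45665811 0.17224612 0.2310694 ] [0.90869484 1.15974598 0.22844103] [ 0.21  0.21 -0.35  1.01 -0.    0.37]
(array([-18.51, -18.26,   3.11]), -0.119)
```

>>> step_arm([
  {"delta_pos": [-2,-2,0],"spin": -0.02,"claw": 1},
  {"delta_pos": [-6,-6,0],"spin": -0.05,"claw": 1},
  {"delta_pos": [-10,-10,0],"spin": -0.08,"claw": 1},
  {"delta_pos": [-14,-14,0],"spin": -0.1,"claw": 1},
  {"delta_pos": [-17,-16.8,0],"spin": -0.119,"claw": 1},
  {"delta_pos": [-18.5,-18.2,0],"spin": -0.119,"claw": 1},
  {"delta_pos": [-18.5,-18.2,0],"spin": -0.119,"claw": 1},
  {"delta_pos": [-18.5,-18.2,0],"spin": -0.119,"claw": 1},
])

```text
t: 2.1
tcp_pos: [0.6095, -0.0336, 0.2309]
eef_rot: [0.018, 1.0, 0.0, -0.001]
force: [-0.2, -0.0, -0.6]
finger_gap: 0.0855
grasp_force: 0.0
```

Run:
```python
from h import *
from bench import ctrl
s=ctrl.state();c=ctrl.calibration("wrist")
cv2.imwrite("pics/w1.png",ctrl.grab_frame("wrist")[:,:,::-1])
p=[.7117,.0369,-.0381]
P=[]
for r in(0,.075,.101):
  for w in(-.014,.014):
    P.append([-.032-r*np.cos(.5)-.006*np.sin(.5),-.078+w,.172-r*np.sin(.5)+.006*np.cos(.5)])
print(proj(c,cab(p,P)).round(0).tolist(), proj(c,cab(p,[[-.02,-.118,.206],[0,-.12,.21]])).round(0).tolist());print(s["tcp_pos"],s["force"],rel([.611,-.037,.117],np.pi/2-.038,s))
```

```text
[[291.0, 362.0], [335.0, 362.0], [292.0, 245.0], [334.0, 245.0], [293.0, 207.0], [334.0, 207.0]] [[243.0, 415.0], [241.0, 446.0]]
[ 0.60951179 -0.03356126  0.2308636 ] [-0.2110646  -0.0069618  -0.58991148] (array([-0.18, -0.34, 11.39]), 0.002)
```

View pics/w1.png

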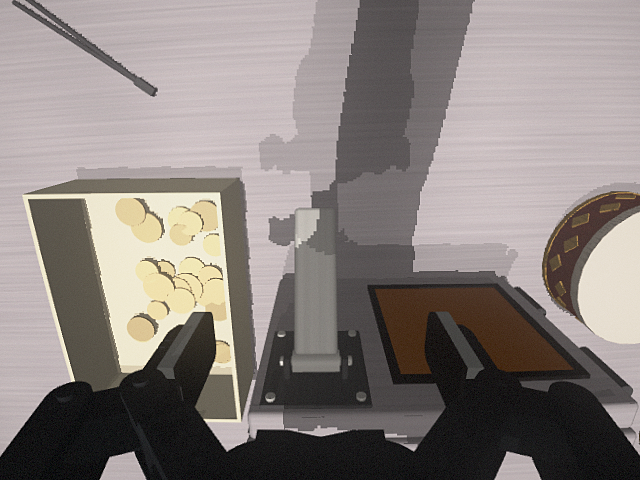

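The wrist view shows the paddle tip at (295–335, 208) and its root near row 360, within 2 px of the prediction. The fingers straddle it and the tub is clear. Descending.

>>> step_arm([
  {"delta_pos": [-0.1,-0.2,1],"spin": 0,"claw": 1},
  {"delta_pos": [-0.15,-0.3,3],"spin": 0,"claw": 1},
  {"delta_pos": [-0.15,-0.33,5.5],"spin": 0,"claw": 1},
  {"delta_pos": [-0.15,-0.33,8],"spin": 0,"claw": 1},
  {"delta_pos": [-0.15,-0.33,10],"spin": 0,"claw": 1},
  {"delta_pos": [-0.15,-0.33,11.2],"spin": 0,"claw": 1},
  {"delta_pos": [-0.15,-0.33,11.6],"spin": 0,"claw": 1},
  {"delta_pos": [-0.15,-0.33,11.6],"spin": 0,"claw": 1},
])

```text
t: 3.15
tcp_pos: [0.6118, -0.0375, 0.1155]
eef_rot: [0.018, 1.0, -0.0, 0.0]
force: [0.7, -0.7, -0.0]
finger_gap: 0.0854
grasp_force: 0.0
```

>>> step_arm([
  {"delta_pos": [0,0,0],"spin": 0,"claw": 0.7},
  {"delta_pos": [0,0,0],"spin": 0,"claw": 0.6},
  {"delta_pos": [0,0,0],"spin": 0,"claw": 0.5},
  {"delta_pos": [0,0,0],"spin": 0,"claw": 0.42},
  {"delta_pos": [0,0,0],"spin": 0,"claw": 0.36},
  {"delta_pos": [0,0,0],"spin": 0,"claw": 0.3},
  {"delta_pos": [0,0,0],"spin": 0,"claw": 0.25},
  {"delta_pos": [0,0,0],"spin": 0,"claw": 0.2},
])

```text
t: 4.15
tcp_pos: [0.6117, -0.0371, 0.1154]
eef_rot: [0.018, 1.0, 0.0, 0.0]
force: [-0.2, 3.2, 2.7]
finger_gap: 0.0271
grasp_force: 58.8
```

>>> step_arm([
  {"delta_pos": [0.05,0.04,-0.1],"spin": 0,"claw": 0.2},
  {"delta_pos": [0.15,0.04,-0.3],"spin": 0,"claw": 0.2},
  {"delta_pos": [0.25,0.04,-0.5],"spin": 0,"claw": 0.2},
  {"delta_pos": [0.37,0.04,-0.8],"spin": 0,"claw": 0.2},
  {"delta_pos": [0.48,0.04,-1.1],"spin": 0,"claw": 0.2},
  {"delta_pos": [0.55,0.04,-1.3],"spin": 0,"claw": 0.2},
  {"delta_pos": [0.6,0.04,-1.4],"spin": 0,"claw": 0.2},
  {"delta_pos": [0.6,0.04,-1.4],"spin": 0,"claw": 0.2},
])

```text
t: 5.15
tcp_pos: [0.6048, -0.0361, 0.1276]
eef_rot: [0.018, 1.0, 0.001, -0.001]
force: [4.6, 4.6, -8.8]
finger_gap: 0.0273
grasp_force: 59.6
```

>>> step_arm([
  {"delta_pos": [-0.03,0,-0.05],"spin": 0,"claw": 0.2},
  {"delta_pos": [-0.03,0,-0.1],"spin": 0,"claw": 0.2},
  {"delta_pos": [-0.02,0,-0.15],"spin": 0,"claw": 0.2},
  {"delta_pos": [-0.02,0,-0.2],"spin": 0,"claw": 0.2},
  {"delta_pos": [-0.02,0,-0.25],"spin": 0,"claw": 0.2},
  {"delta_pos": [-0.02,0,-0.25],"spin": 0,"claw": 0.2},
  {"delta_pos": [-0.02,0,-0.25],"spin": 0,"claw": 0.2},
  {"delta_pos": [-0.02,0,-0.25],"spin": 0,"claw": 0.2},
])

```text
t: 6.15
tcp_pos: [0.6041, -0.0361, 0.1297]
eef_rot: [0.018, 1.0, 0.001, -0.002]
force: [2.1, 4.1, -10.3]
finger_gap: 0.0271
grasp_force: 59.6
```

Run:
```python
from bench import ctrl
s=ctrl.state();print(s["t"],s["tcp_pos"],s["force"],s["moment"])
```

```text
6.15 [ 0.60413181 -0.03608547  0.12974724] [  2.09975931   4.06441665 -10.26411842] [0.85414442 0.15560234 0.05375485]
```

>>> step_arm([
  {"delta_pos": [0,0,-0.05],"spin": 0,"claw": 0.2},
  {"delta_pos": [0.01,-0.02,-0.1],"spin": 0,"claw": 0.2},
  {"delta_pos": [0.02,-0.04,-0.15],"spin": 0,"claw": 0.2},
  {"delta_pos": [0.03,-0.05,-0.2],"spin": 0,"claw": 0.2},
  {"delta_pos": [0.04,-0.05,-0.25],"spin": 0,"claw": 0.2},
  {"delta_pos": [0.04,-0.05,-0.25],"spin": 0,"claw": 0.2},
  {"delta_pos": [0.04,-0.05,-0.25],"spin": 0,"claw": 0.2},
  {"delta_pos": [0.04,-0.05,-0.25],"spin": 0,"claw": 0.2},
])

```text
t: 7.15
tcp_pos: [0.604, -0.0364, 0.1328]
eef_rot: [0.018, 1.0, 0.001, -0.002]
force: [1.2, 5.6, -9.5]
finger_gap: 0.0269
grasp_force: 59.7
```

>>> step_arm([
  {"delta_pos": [0,0.02,-0.05],"spin": 0,"claw": 0.2},
  {"delta_pos": [0.01,0.04,-0.1],"spin": 0,"claw": 0.2},
  {"delta_pos": [0.02,0.06,-0.15],"spin": 0,"claw": 0.2},
  {"delta_pos": [0.03,0.08,-0.2],"spin": 0,"claw": 0.2},
  {"delta_pos": [0.04,0.08,-0.25],"spin": 0,"claw": 0.2},
  {"delta_pos": [0.04,0.08,-0.25],"spin": 0,"claw": 0.2},
  {"delta_pos": [0.04,0.08,-0.25],"spin": 0,"claw": 0.2},
  {"delta_pos": [0.04,0.08,-0.25],"spin": 0,"claw": 0.2},
])

```text
t: 8.15
tcp_pos: [0.6044, -0.0368, 0.1365]
eef_rot: [0.019, 1.0, -0.0, -0.001]
force: [-3.1, 1.7, -10.6]
finger_gap: 0.027
grasp_force: 59.7
```

>>> step_arm([
  {"delta_pos": [0.02,0,-0.05],"spin": 0,"claw": 0.2},
  {"delta_pos": [0.04,0,-0.1],"spin": 0,"claw": 0.2},
  {"delta_pos": [0.06,0,-0.15],"spin": 0,"claw": 0.2},
  {"delta_pos": [0.07,0,-0.2],"spin": 0,"claw": 0.2},
  {"delta_pos": [0.08,0,-0.25],"spin": 0,"claw": 0.2},
  {"delta_pos": [0.08,0,-0.25],"spin": 0,"claw": 0.2},
  {"delta_pos": [0.08,0,-0.25],"spin": 0,"claw": 0.2},
  {"delta_pos": [0.08,0,-0.25],"spin": 0,"claw": 0.2},
])

```text
t: 9.15
tcp_pos: [0.6041, -0.0367, 0.1393]
eef_rot: [0.018, 1.0, -0.0, -0.0]
force: [-3.7, 0.7, -8.9]
finger_gap: 0.0269
grasp_force: 59.8
```

>>> step_arm([
  {"delta_pos": [0.03,0,-0.05],"spin": 0,"claw": 0.2},
  {"delta_pos": [0.06,0,-0.1],"spin": 0,"claw": 0.2},
  {"delta_pos": [0.09,0,-0.15],"spin": 0,"claw": 0.2},
  {"delta_pos": [0.1,0,-0.2],"spin": 0,"claw": 0.2},
  {"delta_pos": [0.1,0,-0.25],"spin": 0,"claw": 0.2},
  {"delta_pos": [0.1,0,-0.25],"spin": 0,"claw": 0.2},
  {"delta_pos": [0.1,0,-0.25],"spin": 0,"claw": 0.2},
  {"delta_pos": [0.1,0,-0.25],"spin": 0,"claw": 0.2},
])

```text
t: 10.15
tcp_pos: [0.6038, -0.0367, 0.1421]
eef_rot: [0.018, 1.0, -0.0, 0.001]
force: [-0.7, 1.5, -9.0]
finger_gap: 0.0268
grasp_force: 59.8
```

>>> step_arm([
  {"delta_pos": [0.01,0,-0.05],"spin": 0,"claw": 0.2},
  {"delta_pos": [0.02,0,-0.1],"spin": 0,"claw": 0.2},
  {"delta_pos": [0.03,0,-0.15],"spin": 0,"claw": 0.2},
  {"delta_pos": [0.03,0,-0.2],"spin": 0,"claw": 0.2},
  {"delta_pos": [0.03,0,-0.25],"spin": 0,"claw": 0.2},
  {"delta_pos": [0.03,0,-0.25],"spin": 0,"claw": 0.2},
  {"delta_pos": [0.03,0,-0.25],"spin": 0,"claw": 0.2},
  {"delta_pos": [0.03,0,-0.25],"spin": 0,"claw": 0.2},
])

```text
t: 11.15
tcp_pos: [0.6031, -0.0365, 0.1443]
eef_rot: [0.018, 1.0, 0.0, 0.0]
force: [1.2, 1.5, -10.4]
finger_gap: 0.0267
grasp_force: 59.6
```

>>> step_arm([
  {"delta_pos": [0,0,-0.05],"spin": 0,"claw": 0.2},
  {"delta_pos": [0,0,-0.1],"spin": 0,"claw": 0.2},
  {"delta_pos": [0,0,-0.15],"spin": 0,"claw": 0.2},
  {"delta_pos": [0,0,-0.2],"spin": 0,"claw": 0.2},
  {"delta_pos": [0,0,-0.2],"spin": 0,"claw": 0.2},
  {"delta_pos": [0,0,-0.2],"spin": 0,"claw": 0.2},
  {"delta_pos": [0,0,-0.2],"spin": 0,"claw": 0.2},
  {"delta_pos": [0,0,-0.2],"spin": 0,"claw": 0.2},
])

```text
t: 12.15
tcp_pos: [0.6029, -0.0365, 0.1463]
eef_rot: [0.018, 1.0, 0.0, -0.0]
force: [-0.3, 2.6, -8.7]
finger_gap: 0.027
grasp_force: 59.7
```

>>> step_arm([
  {"delta_pos": [0,0,-0.05],"spin": 0,"claw": 0.2},
  {"delta_pos": [0,0,-0.1],"spin": 0,"claw": 0.2},
  {"delta_pos": [0,0,-0.15],"spin": 0,"claw": 0.2},
  {"delta_pos": [0,0,-0.2],"spin": 0,"claw": 0.2},
  {"delta_pos": [0,0,-0.25],"spin": 0,"claw": 0.2},
  {"delta_pos": [0,0,-0.25],"spin": 0,"claw": 0.2},
  {"delta_pos": [0,0,-0.25],"spin": 0,"claw": 0.2},
  {"delta_pos": [0,0,-0.25],"spin": 0,"claw": 0.2},
])

```text
t: 13.15
tcp_pos: [0.603, -0.0366, 0.1488]
eef_rot: [0.018, 1.0, 0.0, 0.0]
force: [-0.3, 3.0, -9.4]
finger_gap: 0.0267
grasp_force: 59.7
```

>>> step_arm([
  {"delta_pos": [0,0,-0.05],"spin": 0,"claw": 0.2},
  {"delta_pos": [0,0,-0.1],"spin": 0,"claw": 0.2},
  {"delta_pos": [0,0,-0.15],"spin": 0,"claw": 0.2},
  {"delta_pos": [0,0,-0.2],"spin": 0,"claw": 0.2},
  {"delta_pos": [0,0,-0.25],"spin": 0,"claw": 0.2},
  {"delta_pos": [0,0,-0.25],"spin": 0,"claw": 0.2},
  {"delta_pos": [0,0,-0.25],"spin": 0,"claw": 0.2},
  {"delta_pos": [0,0,-0.25],"spin": 0,"claw": 0.2},
])

```text
t: 14.15
tcp_pos: [0.6031, -0.0366, 0.1513]
eef_rot: [0.018, 1.0, -0.0, 0.0]
force: [0.9, 2.9, -10.6]
finger_gap: 0.0269
grasp_force: 59.6
```

>>> step_arm([
  {"delta_pos": [0,0,-0.05],"spin": 0,"claw": 0.2},
  {"delta_pos": [0,0,-0.1],"spin": 0,"claw": 0.2},
  {"delta_pos": [0,0,-0.15],"spin": 0,"claw": 0.2},
  {"delta_pos": [-0.01,0,-0.2],"spin": 0,"claw": 0.2},
  {"delta_pos": [-0.01,0,-0.2],"spin": 0,"claw": 0.2},
  {"delta_pos": [-0.01,0,-0.2],"spin": 0,"claw": 0.2},
  {"delta_pos": [-0.01,0,-0.2],"spin": 0,"claw": 0.2},
  {"delta_pos": [-0.01,0,-0.2],"spin": 0,"claw": 0.2},
])

```text
t: 15.15
tcp_pos: [0.6031, -0.0366, 0.1533]
eef_rot: [0.018, 1.0, -0.0, 0.0]
force: [0.7, 2.3, -9.6]
finger_gap: 0.0271
grasp_force: 59.6
```

>>> step_arm([
  {"delta_pos": [0,0,-0.05],"spin": 0,"claw": 0.2},
  {"delta_pos": [0,0,-0.1],"spin": 0,"claw": 0.2},
  {"delta_pos": [-0.01,0,-0.15],"spin": 0,"claw": 0.2},
  {"delta_pos": [-0.02,0,-0.2],"spin": 0,"claw": 0.2},
  {"delta_pos": [-0.02,0,-0.22],"spin": 0,"claw": 0.2},
  {"delta_pos": [-0.02,0,-0.22],"spin": 0,"claw": 0.2},
  {"delta_pos": [-0.02,0,-0.22],"spin": 0,"claw": 0.2},
  {"delta_pos": [-0.02,0,-0.22],"spin": 0,"claw": 0.2},
])

```text
t: 16.15
tcp_pos: [0.6032, -0.0366, 0.1554]
eef_rot: [0.018, 1.0, 0.0, -0.0]
force: [0.9, 2.2, -11.1]
finger_gap: 0.0269
grasp_force: 59.6
```

>>> step_arm([
  {"delta_pos": [0,0,-0.05],"spin": 0,"claw": 0.2},
  {"delta_pos": [-0.01,0,-0.1],"spin": 0,"claw": 0.2},
  {"delta_pos": [-0.02,0,-0.15],"spin": 0,"claw": 0.2},
  {"delta_pos": [-0.03,0,-0.2],"spin": 0,"claw": 0.2},
  {"delta_pos": [-0.03,0,-0.2],"spin": 0,"claw": 0.2},
  {"delta_pos": [-0.03,0,-0.2],"spin": 0,"claw": 0.2},
  {"delta_pos": [-0.03,0,-0.2],"spin": 0,"claw": 0.2},
  {"delta_pos": [-0.03,0,-0.2],"spin": 0,"claw": 0.2},
])

```text
t: 17.15
tcp_pos: [0.6034, -0.0366, 0.1573]
eef_rot: [0.018, 1.0, 0.0, -0.0]
force: [-0.8, 2.0, -12.9]
finger_gap: 0.0269
grasp_force: 59.7
```

>>> step_arm([
  {"delta_pos": [0,0,-0.03],"spin": 0,"claw": 0.2},
  {"delta_pos": [-0.01,0,-0.06],"spin": 0,"claw": 0.2},
  {"delta_pos": [-0.02,0,-0.1],"spin": 0,"claw": 0.2},
  {"delta_pos": [-0.02,0,-0.1],"spin": 0,"claw": 0.2},
  {"delta_pos": [-0.02,0,-0.1],"spin": 0,"claw": 0.2},
  {"delta_pos": [-0.02,0,-0.1],"spin": 0,"claw": 0.2},
  {"delta_pos": [-0.02,0,-0.1],"spin": 0,"claw": 0.2},
  {"delta_pos": [-0.02,0,-0.1],"spin": 0,"claw": 0.2},
])

```text
t: 18.15
tcp_pos: [0.6038, -0.0367, 0.1585]
eef_rot: [0.018, 1.0, -0.0, -0.0]
force: [-1.0, 1.3, -12.4]
finger_gap: 0.0268
grasp_force: 59.8
```

Run:
```python
from bench import ctrl
import numpy as np
F=[];
for i in range(6):
    ctrl.grab_frame("side");s=ctrl.state();F.append(np.r_[s["force"],s["moment"]])
print(s["t"],s["tcp_pos"],np.mean(F,0).round(2),np.std(F,0).round(2))
```

```text
18.45 [ 0.60377709 -0.03670853  0.15849164] [ -0.85   1.63 -12.77   0.16   0.76   0.24] [0.23 0.7  0.45 0.03 0.02 0.02]
```

>>> step_arm([
  {"delta_pos": [0,0,-0.03],"spin": 0,"claw": 0.2},
  {"delta_pos": [-0.01,0,-0.06],"spin": 0,"claw": 0.2},
  {"delta_pos": [-0.02,0,-0.1],"spin": 0,"claw": 0.2},
  {"delta_pos": [-0.02,0,-0.12],"spin": 0,"claw": 0.2},
  {"delta_pos": [-0.02,0,-0.12],"spin": 0,"claw": 0.2},
  {"delta_pos": [-0.02,0,-0.12],"spin": 0,"claw": 0.2},
  {"delta_pos": [-0.02,0,-0.12],"spin": 0,"claw": 0.2},
  {"delta_pos": [-0.02,0,-0.12],"spin": 0,"claw": 0.2},
])

```text
t: 19.45
tcp_pos: [0.6041, -0.0367, 0.1597]
eef_rot: [0.018, 1.0, -0.0, 0.0]
force: [-1.0, -0.4, -12.4]
finger_gap: 0.027
grasp_force: 59.8
```

```bash
cat > f.py <<'E'
from bench import ctrl
import numpy as np
F=[];
for i in range(3):
    ctrl.grab_frame("side");s=ctrl.state();F.append(np.r_[s["force"],s["moment"]])
print(s["t"],s["tcp_pos"],np.mean(F,0).round(2))
E
python3 f.py
```

```text
19.6 [ 0.6040398  -0.03673709  0.15973369] [ -1.19   0.28 -11.54   0.11   0.73   0.15]
```

>>> step_arm([
  {"delta_pos": [0,0,-0.04],"spin": 0,"claw": 0.2},
  {"delta_pos": [-0.01,0,-0.08],"spin": 0,"claw": 0.2},
  {"delta_pos": [-0.01,0,-0.12],"spin": 0,"claw": 0.2},
  {"delta_pos": [-0.02,0,-0.15],"spin": 0,"claw": 0.2},
  {"delta_pos": [-0.02,0,-0.15],"spin": 0,"claw": 0.2},
  {"delta_pos": [-0.02,0,-0.15],"spin": 0,"claw": 0.2},
  {"delta_pos": [-0.02,0,-0.15],"spin": 0,"claw": 0.2},
  {"delta_pos": [-0.02,0,-0.15],"spin": 0,"claw": 0.2},
])

```text
t: 20.6
tcp_pos: [0.6042, -0.0367, 0.1612]
eef_rot: [0.018, 1.0, -0.0, -0.0]
force: [-2.0, -0.9, -11.6]
finger_gap: 0.0268
grasp_force: 59.8
```

```bash
python3 f.py
```

```text
20.75 [ 0.60419755 -0.03669252  0.16120988] [ -1.32  -0.26 -12.29  -0.12   0.7    0.3 ]
```

>>> step_arm([
  {"delta_pos": [0,0,-0.04],"spin": 0,"claw": 0.2},
  {"delta_pos": [-0.01,0,-0.08],"spin": 0,"claw": 0.2},
  {"delta_pos": [-0.01,0,-0.12],"spin": 0,"claw": 0.2},
  {"delta_pos": [-0.02,0,-0.15],"spin": 0,"claw": 0.2},
  {"delta_pos": [-0.02,0,-0.15],"spin": 0,"claw": 0.2},
  {"delta_pos": [-0.02,0,-0.15],"spin": 0,"claw": 0.2},
  {"delta_pos": [-0.02,0,-0.15],"spin": 0,"claw": 0.2},
  {"delta_pos": [-0.02,0,-0.15],"spin": 0,"claw": 0.2},
])

```text
t: 21.75
tcp_pos: [0.6044, -0.0366, 0.1628]
eef_rot: [0.018, 1.0, -0.0, 0.0]
force: [-2.3, -0.3, -11.1]
finger_gap: 0.0271
grasp_force: 59.9
```

```bash
python3 f.py
```

```text
21.9 [ 0.60441773 -0.03663628  0.16278739] [ -1.73  -0.22 -11.23  -0.11   0.88   0.24]
```

>>> step_arm([
  {"delta_pos": [0,0,-0.04],"spin": 0,"claw": 0.2},
  {"delta_pos": [-0.01,0,-0.08],"spin": 0,"claw": 0.2},
  {"delta_pos": [-0.01,0,-0.12],"spin": 0,"claw": 0.2},
  {"delta_pos": [-0.02,0,-0.15],"spin": 0,"claw": 0.2},
  {"delta_pos": [-0.02,0,-0.16],"spin": 0,"claw": 0.2},
  {"delta_pos": [-0.02,0,-0.16],"spin": 0,"claw": 0.2},
  {"delta_pos": [-0.02,0,-0.16],"spin": 0,"claw": 0.2},
  {"delta_pos": [-0.02,0,-0.16],"spin": 0,"claw": 0.2},
])

```text
t: 22.9
tcp_pos: [0.6046, -0.0366, 0.1642]
eef_rot: [0.018, 1.0, 0.0, 0.0]
force: [-1.3, 0.5, -13.5]
finger_gap: 0.0266
grasp_force: 59.8
```

>>> step_arm([
  {"delta_pos": [0,0,-0.03],"spin": 0,"claw": 0.2},
  {"delta_pos": [-0.01,0,-0.06],"spin": 0,"claw": 0.2},
  {"delta_pos": [-0.01,0,-0.09],"spin": 0,"claw": 0.2},
  {"delta_pos": [-0.02,0,-0.12],"spin": 0,"claw": 0.2},
  {"delta_pos": [-0.02,0,-0.12],"spin": 0,"claw": 0.2},
  {"delta_pos": [-0.02,0,-0.12],"spin": 0,"claw": 0.2},
  {"delta_pos": [-0.02,0,-0.12],"spin": 0,"claw": 0.2},
  {"delta_pos": [-0.02,0,-0.12],"spin": 0,"claw": 0.2},
])

```text
t: 23.9
tcp_pos: [0.6049, -0.0366, 0.1656]
eef_rot: [0.018, 1.0, 0.0, 0.0]
force: [-1.6, -0.4, -11.8]
finger_gap: 0.0265
grasp_force: 60.0
```

```bash
python3 f.py
```

```text
24.05 [ 0.60487517 -0.03663639  0.16556583] [ -1.43  -0.28 -11.86   0.03   0.69   0.25]
```

>>> step_arm([
  {"delta_pos": [0,0,-0.04],"spin": 0,"claw": 0.2},
  {"delta_pos": [-0.01,0,-0.08],"spin": 0,"claw": 0.2},
  {"delta_pos": [-0.02,0,-0.12],"spin": 0,"claw": 0.2},
  {"delta_pos": [-0.02,0,-0.15],"spin": 0,"claw": 0.2},
  {"delta_pos": [-0.03,0,-0.16],"spin": 0,"claw": 0.2},
  {"delta_pos": [-0.03,0,-0.16],"spin": 0,"claw": 0.2},
  {"delta_pos": [-0.03,0,-0.16],"spin": 0,"claw": 0.2},
  {"delta_pos": [-0.03,0,-0.16],"spin": 0,"claw": 0.2},
])

```text
t: 25.05
tcp_pos: [0.605, -0.0366, 0.167]
eef_rot: [0.018, 1.0, 0.0, -0.0]
force: [-0.5, 1.0, -14.1]
finger_gap: 0.0266
grasp_force: 59.8
```

>>> step_arm([
  {"delta_pos": [0,0,-0.03],"spin": 0,"claw": 0.2},
  {"delta_pos": [-0.01,0,-0.06],"spin": 0,"claw": 0.2},
  {"delta_pos": [-0.02,0,-0.09],"spin": 0,"claw": 0.2},
  {"delta_pos": [-0.02,0,-0.1],"spin": 0,"claw": 0.2},
  {"delta_pos": [-0.02,0,-0.1],"spin": 0,"claw": 0.2},
  {"delta_pos": [-0.02,0,-0.1],"spin": 0,"claw": 0.2},
  {"delta_pos": [-0.02,0,-0.1],"spin": 0,"claw": 0.2},
  {"delta_pos": [-0.02,0,-0.1],"spin": 0,"claw": 0.2},
])

```text
t: 26.05
tcp_pos: [0.6054, -0.0367, 0.1681]
eef_rot: [0.018, 1.0, 0.0, 0.0]
force: [-0.6, 0.7, -12.9]
finger_gap: 0.0269
grasp_force: 59.9
```

```bash
python3 f.py
```

```text
26.2 [ 0.60537687 -0.03665045  0.16813657] [ -1.12   1.2  -13.54   0.23   0.62   0.24]
```

>>> step_arm([
  {"delta_pos": [0,0,-0.03],"spin": 0,"claw": 0.2},
  {"delta_pos": [-0.01,0,-0.06],"spin": 0,"claw": 0.2},
  {"delta_pos": [-0.02,0,-0.09],"spin": 0,"claw": 0.2},
  {"delta_pos": [-0.02,0,-0.12],"spin": 0,"claw": 0.2},
  {"delta_pos": [-0.02,0,-0.12],"spin": 0,"claw": 0.2},
  {"delta_pos": [-0.02,0,-0.12],"spin": 0,"claw": 0.2},
  {"delta_pos": [-0.02,0,-0.12],"spin": 0,"claw": 0.2},
  {"delta_pos": [-0.02,0,-0.12],"spin": 0,"claw": 0.2},
])

```text
t: 27.2
tcp_pos: [0.6057, -0.0367, 0.1694]
eef_rot: [0.018, 1.0, 0.0, 0.0]
force: [0.3, 0.9, -12.7]
finger_gap: 0.0267
grasp_force: 59.9
```

```bash
python3 f.py
```

```text
27.35 [ 0.6056529  -0.03664364  0.16935039] [  0.69   1.25 -13.11   0.42   0.37   0.1 ]
```

```bash
cat > tilt.py <<'E'
from bench import ctrl
import cv2,numpy as np
a=cv2.imread("pics/scene0.png").astype(np.float32).mean(2)
b=np.mean([ctrl.grab_frame("scene")[:,:,::-1].astype(np.float32).mean(2) for _ in range(4)],0).astype(np.float32)
for n,(x0,x1,y0,y1) in dict(badge=(398,425,258,282),frontedge=(381,405,245,275),vents=(438,472,268,295),back=(470,500,230,260),tape=(385,430,212,248),tub=(400,440,320,360)).items():
    print(n,np.round(cv2.phaseCorrelate(a[y0:y1,x0:x1].copy(),b[y0:y1,x0:x1].copy(),cv2.createHanningWindow((x1-x0,y1-y0),cv2.CV_32F))[0],2))
cv2.imwrite("pics/now.png",cv2.resize(b[180:330,300:500],None,fx=3,fy=3))
print(ctrl.state()["t"],ctrl.state()["force"])
E
python3 tilt.py
```

```text
badge [ 0.54 -0.01]
frontedge [-0.07  0.17]
vents [0.07 0.9 ]
back [-0.15 -0.09]
tape [0.36 0.02]
tub [0.08 0.11]
27.55 [  1.08604168   0.30084565 -11.96014007][ WARN:0@6.598] global loadsave.cpp:1063 imwrite_ Unsupported depth image for selected encoder is fallbacked to CV_8U.
```

View pics/now.png

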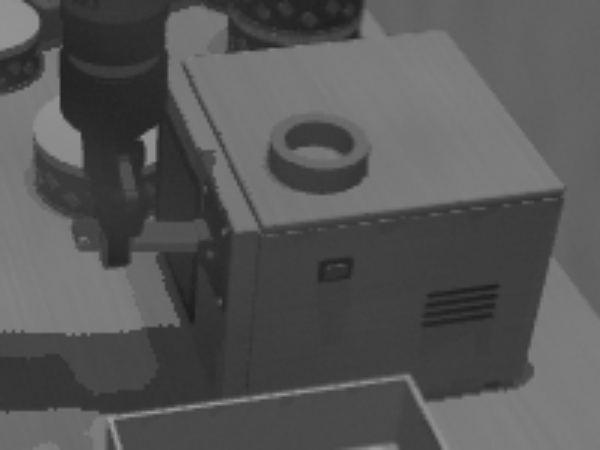

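The paddle, gripped at about (110,235) in the crop, now stands above level and the cabinet hasn't visibly moved. Continuing the lift.

>>> step_arm([
  {"delta_pos": [-0.01,0,-0.03],"spin": 0,"claw": 0.2},
  {"delta_pos": [-0.02,0,-0.06],"spin": 0,"claw": 0.2},
  {"delta_pos": [-0.04,0,-0.09],"spin": 0,"claw": 0.2},
  {"delta_pos": [-0.05,0,-0.12],"spin": 0,"claw": 0.2},
  {"delta_pos": [-0.05,0,-0.12],"spin": 0,"claw": 0.2},
  {"delta_pos": [-0.05,0,-0.12],"spin": 0,"claw": 0.2},
  {"delta_pos": [-0.05,0,-0.12],"spin": 0,"claw": 0.2},
  {"delta_pos": [-0.05,0,-0.12],"spin": 0,"claw": 0.2},
])

```text
t: 28.55
tcp_pos: [0.6059, -0.0367, 0.1705]
eef_rot: [0.018, 1.0, 0.0, -0.0]
force: [-0.9, 2.0, -12.2]
finger_gap: 0.0269
grasp_force: 60.0
```

```bash
python3 f.py
```

```text
28.7 [ 0.60593523 -0.03667993  0.17050113] [ -0.77   1.78 -11.71   0.39   0.63   0.25]
```

>>> step_arm([
  {"delta_pos": [-0.01,0,-0.04],"spin": 0,"claw": 0.2},
  {"delta_pos": [-0.02,0,-0.08],"spin": 0,"claw": 0.2},
  {"delta_pos": [-0.03,0,-0.12],"spin": 0,"claw": 0.2},
  {"delta_pos": [-0.04,0,-0.16],"spin": 0,"claw": 0.2},
  {"delta_pos": [-0.04,0,-0.16],"spin": 0,"claw": 0.2},
  {"delta_pos": [-0.04,0,-0.16],"spin": 0,"claw": 0.2},
  {"delta_pos": [-0.04,0,-0.16],"spin": 0,"claw": 0.2},
  {"delta_pos": [-0.04,0,-0.16],"spin": 0,"claw": 0.2},
])

```text
t: 29.7
tcp_pos: [0.6063, -0.0367, 0.172]
eef_rot: [0.018, 1.0, 0.0, -0.0]
force: [-0.0, 2.1, -15.2]
finger_gap: 0.0267
grasp_force: 59.9
```

```bash
python3 f.py
```

```text
29.85 [ 0.6063715  -0.0367261   0.17198334] [ -0.29   1.85 -15.21   0.39   0.59   0.26]
```

>>> step_arm([
  {"delta_pos": [0.05,0.02,0.02],"spin": 0.003,"claw": 0.2},
  {"delta_pos": [0.12,0.06,0.04],"spin": 0.006,"claw": 0.2},
  {"delta_pos": [0.2,0.1,0.05],"spin": 0.01,"claw": 0.2},
  {"delta_pos": [0.3,0.15,0.05],"spin": 0.015,"claw": 0.2},
  {"delta_pos": [0.39,0.19,0.05],"spin": 0.02,"claw": 0.2},
  {"delta_pos": [0.45,0.22,0.05],"spin": 0.023,"claw": 0.2},
  {"delta_pos": [0.45,0.22,0.05],"spin": 0.023,"claw": 0.2},
  {"delta_pos": [0.45,0.22,0.05],"spin": 0.023,"claw": 0.2},
])

```text
t: 30.85
tcp_pos: [0.6048, -0.0356, 0.1726]
eef_rot: [0.03, 1.0, -0.001, 0.003]
force: [7.4, -1.7, -16.0]
finger_gap: 0.0271
grasp_force: 60.3
```

```bash
python3 f.py
```

```text
31.0 [ 0.60474664 -0.0356301   0.17261588] [  7.2   -1.78 -15.98  -0.42  -0.92   0.57]
```

Still latched: it moved only the 2 mm of rattle. I'll keep this light pull, which also presses the front feet down, and lift on in small steps. When the pawl lets go, the door will give.

>>> step_arm([
  {"delta_pos": [-0.02,-0.01,-0.03],"spin": 0,"claw": 0.2},
  {"delta_pos": [-0.04,-0.02,-0.06],"spin": 0,"claw": 0.2},
  {"delta_pos": [-0.06,-0.03,-0.09],"spin": 0,"claw": 0.2},
  {"delta_pos": [-0.07,-0.03,-0.1],"spin": 0,"claw": 0.2},
  {"delta_pos": [-0.07,-0.03,-0.1],"spin": 0,"claw": 0.2},
  {"delta_pos": [-0.07,-0.03,-0.1],"spin": 0,"claw": 0.2},
  {"delta_pos": [-0.07,-0.03,-0.1],"spin": 0,"claw": 0.2},
  {"delta_pos": [-0.07,-0.03,-0.1],"spin": 0,"claw": 0.2},
])

```text
t: 32.0
tcp_pos: [0.605, -0.0357, 0.1734]
eef_rot: [0.03, 1.0, -0.001, 0.002]
force: [6.4, -1.8, -15.7]
finger_gap: 0.0268
grasp_force: 60.1
```

```bash
python3 f.py
```

```text
32.15 [ 0.60497835 -0.03568798  0.17338467] [  6.18  -1.27 -16.19  -0.27  -0.8    0.5 ]
```

>>> step_arm([
  {"delta_pos": [-0.03,-0.01,-0.04],"spin": 0,"claw": 0.2},
  {"delta_pos": [-0.06,-0.02,-0.08],"spin": 0,"claw": 0.2},
  {"delta_pos": [-0.08,-0.03,-0.12],"spin": 0,"claw": 0.2},
  {"delta_pos": [-0.1,-0.03,-0.14],"spin": 0,"claw": 0.2},
  {"delta_pos": [-0.1,-0.03,-0.14],"spin": 0,"claw": 0.2},
  {"delta_pos": [-0.1,-0.03,-0.14],"spin": 0,"claw": 0.2},
  {"delta_pos": [-0.1,-0.03,-0.14],"spin": 0,"claw": 0.2},
  {"delta_pos": [-0.1,-0.03,-0.14],"spin": 0,"claw": 0.2},
])

```text
t: 33.15
tcp_pos: [0.6052, -0.0357, 0.1744]
eef_rot: [0.03, 1.0, -0.001, 0.002]
force: [4.0, -0.3, -16.2]
finger_gap: 0.0268
grasp_force: 60.1
```

```bash
python3 f.py
```

```text
33.3 [ 0.60522479 -0.03570784  0.17446487] [  5.26  -0.71 -15.94  -0.16  -0.55   0.47]
```

```bash
cat > tilt.py <<'E'
from bench import ctrl
import cv2,numpy as np
a=cv2.imread("pics/scene0.png",0)
b=np.mean([ctrl.grab_frame("scene")[:,:,::-1].astype(np.float32) for _ in range(3)],0).astype(np.uint8);b=cv2.cvtColor(b,cv2.COLOR_BGR2GRAY)
m=np.zeros_like(a);m[186:312,366:500]=255
g=lambda i:cv2.convertScaleAbs(cv2.GaussianBlur(i,(0,0),.8),alpha=1.5)
p=cv2.goodFeaturesToTrack(g(a),40,.02,6,mask=m)
q,st,e=cv2.calcOpticalFlowPyrLK(g(a),g(b),p,None,winSize=(17,17),maxLevel=1)
r,st2,_=cv2.calcOpticalFlowPyrLK(g(b),g(a),q,None,winSize=(17,17),maxLevel=1)
for P,Q,ok,bk in zip(p[:,0],q[:,0],st[:,0],np.abs(r-p).max((1,2))):
    if ok and bk<.3 : print(P,(Q-P).round(2))
print(ctrl.state()["t"])
E
python3 tilt.py
```

```text
[418. 191.] [-0.17 -0.37]
[421. 233.] [-0.45  0.17]
[390. 229.] [0.3  0.26]
[376. 196.] [ 0.16 -0.16]
[386. 255.] [-0.49  0.3 ]
[487. 244.] [-0.21  0.31]
[379. 256.] [-0.69  0.23]
[436. 305.] [-0.02 -0.15]
[397. 228.] [0.14 0.14]
[415. 230.] [-0.26  0.1 ]
[485. 267.] [ 0.11 -1.85]
[373. 280.] [-0.84  0.15]
[465. 275.] [-0.73  0.42]
[477. 304.] [-0.42 -0.26]
[378. 187.] [ 0.17 -0.04]
[416. 266.] [-0.43  0.12]
[406. 273.] [ 0.3  -0.01]
[441. 288.] [ 1.17 -0.52]
[419. 241.] [-0.46  0.13]
[383. 195.] [ 0.04 -0.17]
[406. 188.] [-0.13 -0.36]
[443. 278.] [0.97 0.21]
[429. 191.] [-0.1  -1.47]
[461. 310.] [-0.28 -0.26]
[393. 195.] [-0.36 -0.25]
[415. 224.] [-0.44 -0.01]
[481. 245.] [-0.29  0.37]
[463. 285.] [-0.72 -0.22]
[423. 253.] [0.05 0.4 ]
[389. 187.] [-0.12 -0.22]
[370. 196.] [ 0.14 -0.1 ]
[471. 308.] [-0.51 -0.2 ]
[399. 195.] [-0.36 -0.34]
[390. 311.] [-12.62   1.75]
33.45
```

The front corner at (379,256) hasn't risen, so there is no tipping. Continuing.

>>> step_arm([
  {"delta_pos": [-0.02,0,-0.04],"spin": 0,"claw": 0.2},
  {"delta_pos": [-0.03,0,-0.08],"spin": 0,"claw": 0.2},
  {"delta_pos": [-0.05,0,-0.12],"spin": 0,"claw": 0.2},
  {"delta_pos": [-0.07,0,-0.16],"spin": 0,"claw": 0.2},
  {"delta_pos": [-0.07,0,-0.16],"spin": 0,"claw": 0.2},
  {"delta_pos": [-0.07,0,-0.16],"spin": 0,"claw": 0.2},
  {"delta_pos": [-0.07,0,-0.16],"spin": 0,"claw": 0.2},
  {"delta_pos": [-0.07,0,-0.16],"spin": 0,"claw": 0.2},
])

```text
t: 34.45
tcp_pos: [0.6055, -0.0356, 0.1761]
eef_rot: [0.03, 1.0, -0.0, 0.001]
force: [5.9, -0.2, -15.0]
finger_gap: 0.0272
grasp_force: 60.2
```

```bash
python3 f.py
```

```text
34.6 [ 0.60553731 -0.03564228  0.17605931] [  5.13  -1.55 -15.52  -0.13  -0.57   0.42]
```

>>> step_arm([
  {"delta_pos": [-0.03,0,-0.04],"spin": 0,"claw": 0.2},
  {"delta_pos": [-0.05,0,-0.08],"spin": 0,"claw": 0.2},
  {"delta_pos": [-0.07,0,-0.12],"spin": 0,"claw": 0.2},
  {"delta_pos": [-0.08,0,-0.15],"spin": 0,"claw": 0.2},
  {"delta_pos": [-0.08,0,-0.15],"spin": 0,"claw": 0.2},
  {"delta_pos": [-0.08,0,-0.15],"spin": 0,"claw": 0.2},
  {"delta_pos": [-0.08,0,-0.15],"spin": 0,"claw": 0.2},
  {"delta_pos": [-0.08,0,-0.15],"spin": 0,"claw": 0.2},
])

```text
t: 35.6
tcp_pos: [0.6058, -0.0356, 0.1773]
eef_rot: [0.03, 1.0, -0.0, 0.001]
force: [4.9, -0.9, -15.7]
finger_gap: 0.0268
grasp_force: 60.0
```

```bash
python3 f.py
```

```text
35.75 [ 0.6057548  -0.03561245  0.17729245] [  5.3   -1.6  -15.43  -0.27  -0.51   0.44]
```

>>> step_arm([
  {"delta_pos": [-0.03,0,-0.04],"spin": 0,"claw": 0.2},
  {"delta_pos": [-0.05,0,-0.08],"spin": 0,"claw": 0.2},
  {"delta_pos": [-0.07,0,-0.12],"spin": 0,"claw": 0.2},
  {"delta_pos": [-0.09,0,-0.16],"spin": 0,"claw": 0.2},
  {"delta_pos": [-0.09,0,-0.16],"spin": 0,"claw": 0.2},
  {"delta_pos": [-0.09,0,-0.16],"spin": 0,"claw": 0.2},
  {"delta_pos": [-0.09,0,-0.16],"spin": 0,"claw": 0.2},
  {"delta_pos": [-0.09,0,-0.16],"spin": 0,"claw": 0.2},
])

```text
t: 36.75
tcp_pos: [0.6054, -0.0352, 0.1786]
eef_rot: [0.03, 1.0, -0.0, -0.001]
force: [-4.8, -0.5, -10.6]
finger_gap: 0.0268
grasp_force: 60.3
```

The forces dropped (Fz -10.6, Fx reversed) and the door gave, so the pawl has let go. Drawing the door off, with a little more lift for margin.

>>> step_arm([
  {"delta_pos": [0.05,0.02,-0.05],"spin": 0.002,"claw": 0.2},
  {"delta_pos": [0.15,0.07,-0.1],"spin": 0.005,"claw": 0.2},
  {"delta_pos": [0.3,0.14,-0.13],"spin": 0.012,"claw": 0.2},
  {"delta_pos": [0.5,0.24,-0.13],"spin": 0.022,"claw": 0.2},
  {"delta_pos": [0.75,0.36,-0.13],"spin": 0.035,"claw": 0.2},
  {"delta_pos": [1.0,0.48,-0.13],"spin": 0.045,"claw": 0.2},
  {"delta_pos": [1.1,0.54,-0.13],"spin": 0.05,"claw": 0.2},
  {"delta_pos": [1.1,0.54,-0.13],"spin": 0.05,"claw": 0.2},
])

```text
t: 37.75
tcp_pos: [0.5952, -0.0293, 0.18]
eef_rot: [0.055, 0.998, -0.0, -0.0]
force: [-3.0, -3.4, -14.0]
finger_gap: 0.0271
grasp_force: 59.9
```

```bash
python3 f.py
```

```text
37.9 [ 0.59522067 -0.02930952  0.17995011] [ -2.4   -3.07 -14.47  -0.59   1.13   0.02]
```

>>> step_arm([
  {"delta_pos": [0.39,0.15,0],"spin": 0.02,"claw": 0.2},
  {"delta_pos": [0.97,0.44,0],"spin": 0.05,"claw": 0.2},
  {"delta_pos": [1.91,0.96,0],"spin": 0.1,"claw": 0.2},
  {"delta_pos": [2.83,1.54,0],"spin": 0.15,"claw": 0.2},
  {"delta_pos": [3.71,2.16,0],"spin": 0.2,"claw": 0.2},
  {"delta_pos": [4.3,2.62,0],"spin": 0.235,"claw": 0.2},
  {"delta_pos": [4.56,2.83,0],"spin": 0.25,"claw": 0.2},
  {"delta_pos": [4.56,2.83,0],"spin": 0.25,"claw": 0.2},
])

```text
t: 38.9
tcp_pos: [0.552, 0.0043, 0.1802]
eef_rot: [0.18, 0.984, -0.0, -0.001]
force: [-4.0, -4.0, -12.7]
finger_gap: 0.0269
grasp_force: 60.0
```

```bash
cat >> f.py <<'E'
from h import R
m=R.from_quat(s["eef_rot"]).as_matrix();v=s["tcp_pos"][:2]-[.7062,.1552]
print("tool-frame force",(m.T@np.mean(F,0)[:3]).round(1),"r",np.hypot(*v).round(4),"phi",(np.deg2rad(-117.25)-np.arctan2(v[1],v[0])).round(3),"spin",(np.pi/2-.038-np.arctan2(m[1,1],m[0,1])).round(3))
E
python3 f.py
```

```text
39.05 [0.55200474 0.00421875 0.18013039] [ -4.33  -3.49 -12.84  -0.49   1.34  -0.03]
tool-frame force [ 2.8 -4.8 12.8] r 0.2158 phi 0.32 spin 0.323
```

>>> step_arm([
  {"delta_pos": [0.5,0.12,0],"spin": 0.025,"claw": 0.2},
  {"delta_pos": [1.4,0.6,0],"spin": 0.07,"claw": 0.2},
  {"delta_pos": [2.6,1.3,0],"spin": 0.135,"claw": 0.2},
  {"delta_pos": [3.75,2.1,0],"spin": 0.2,"claw": 0.2},
  {"delta_pos": [5.0,3.1,0],"spin": 0.27,"claw": 0.2},
  {"delta_pos": [6.2,4.22,0],"spin": 0.35,"claw": 0.2},
  {"delta_pos": [6.95,5.0,0],"spin": 0.4,"claw": 0.2},
  {"delta_pos": [6.95,5.0,0],"spin": 0.4,"claw": 0.2},
])

```text
t: 40.05
tcp_pos: [0.5045, 0.0762, 0.1803]
eef_rot: [0.371, 0.929, 0.0, -0.001]
force: [-5.1, -1.9, -11.2]
finger_gap: 0.0266
grasp_force: 60.2
```

```bash
python3 f.py
```

```text
40.2 [0.50471117 0.07568432 0.18019296] [ -5.94  -1.45 -11.49  -0.2    1.49  -0.05]
tool-frame force [ 3.3 -5.1 11.5] r 0.2166 phi 0.719 spin 0.721
```

>>> step_arm([
  {"delta_pos": [0.5,0.12,0],"spin": 0.025,"claw": 0.2},
  {"delta_pos": [1.45,0.6,0],"spin": 0.07,"claw": 0.2},
  {"delta_pos": [2.65,1.3,0],"spin": 0.135,"claw": 0.2},
  {"delta_pos": [3.8,2.1,0],"spin": 0.2,"claw": 0.2},
  {"delta_pos": [5.05,3.08,0],"spin": 0.27,"claw": 0.2},
  {"delta_pos": [6.25,4.2,0],"spin": 0.35,"claw": 0.2},
  {"delta_pos": [7.0,4.98,0],"spin": 0.4,"claw": 0.2},
  {"delta_pos": [7.0,4.98,0],"spin": 0.4,"claw": 0.2},
])

```text
t: 41.2
tcp_pos: [0.489, 0.1606, 0.1802]
eef_rot: [0.548, 0.837, 0.001, -0.0]
force: [-4.0, -1.0, -10.3]
finger_gap: 0.0269
grasp_force: 60.2
```

```bash
python3 f.py
```

```text
41.35 [0.4889934  0.15987347 0.18013395] [ -4.94   0.06 -11.2    0.35   1.24  -0.1 ]
tool-frame force [ 2.  -4.5 11.2] r 0.2173 phi -5.166 spin 1.121
```

>>> step_arm([
  {"delta_pos": [0.5,0.14,0],"spin": 0.025,"claw": 0.2},
  {"delta_pos": [1.4,0.62,0],"spin": 0.07,"claw": 0.2},
  {"delta_pos": [2.6,1.32,0],"spin": 0.135,"claw": 0.2},
  {"delta_pos": [3.75,2.12,0],"spin": 0.2,"claw": 0.2},
  {"delta_pos": [4.6,2.8,0],"spin": 0.25,"claw": 0.2},
  {"delta_pos": [5.4,3.5,0],"spin": 0.3,"claw": 0.2},
  {"delta_pos": [5.4,3.5,0],"spin": 0.3,"claw": 0.2},
  {"delta_pos": [5.4,3.5,0],"spin": 0.3,"claw": 0.2},
])

```text
t: 42.35
tcp_pos: [0.4997, 0.2238, 0.1801]
eef_rot: [0.667, 0.745, 0.001, -0.001]
force: [-5.0, 2.6, -10.8]
finger_gap: 0.0267
grasp_force: 60.3
```

```bash
python3 f.py
```

```text
42.5 [0.49970023 0.22373144 0.18009424] [ -4.55   2.12 -11.37   0.7    1.1   -0.07]
tool-frame force [ 2.6 -4.3 11.4] r 0.2176 phi -4.868 spin 1.422
```

>>> step_arm([
  {"delta_pos": [0.12,0,0.4],"spin": 0,"claw": 0.2},
  {"delta_pos": [0.44,-0.03,1.4],"spin": 0,"claw": 0.2},
  {"delta_pos": [0.56,-0.06,2.4],"spin": 0,"claw": 0.2},
  {"delta_pos": [0.55,-0.08,3.4],"spin": 0,"claw": 0.2},
  {"delta_pos": [0.42,-0.1,4.4],"spin": 0,"claw": 0.2},
  {"delta_pos": [0.2,-0.1,5.2],"spin": 0,"claw": 0.2},
  {"delta_pos": [0.02,-0.1,5.7],"spin": 0,"claw": 0.2},
  {"delta_pos": [0.02,-0.1,5.7],"spin": 0,"claw": 0.2},
])

```text
t: 43.5
tcp_pos: [0.5001, 0.224, 0.1252]
eef_rot: [0.667, 0.745, 0.002, 0.001]
force: [-7.6, 3.6, 2.1]
finger_gap: 0.0264
grasp_force: 64.5
```

```bash
python3 f.py
```

```text
43.65 [0.50007869 0.22403209 0.12526905] [-7.36  2.53  1.63  0.09  1.48 -0.01]
tool-frame force [ 3.3 -7.  -1.7] r 0.2173 phi -4.866 spin 1.422
```

>>> step_arm([
  {"delta_pos": [0.03,-0.08,0.1],"spin": 0,"claw": 0.2},
  {"delta_pos": [0.05,-0.12,0.2],"spin": 0,"claw": 0.25},
  {"delta_pos": [0.05,-0.12,0.2],"spin": 0,"claw": 0.34},
  {"delta_pos": [0.05,-0.12,0.2],"spin": 0,"claw": 0.4},
  {"delta_pos": [0.05,-0.12,0.2],"spin": 0,"claw": 0.5},
  {"delta_pos": [0.05,-0.12,0.2],"spin": 0,"claw": 0.65},
  {"delta_pos": [0.05,-0.12,0.2],"spin": 0,"claw": 0.8},
  {"delta_pos": [0.05,-0.12,0.2],"spin": 0,"claw": 1},
])

```text
t: 44.65
tcp_pos: [0.4976, 0.2235, 0.1209]
eef_rot: [0.667, 0.745, -0.0, -0.0]
force: [0.4, -0.4, -0.0]
finger_gap: 0.0838
grasp_force: 0.0
```

>>> step_arm([
  {"delta_pos": [0,0,0],"spin": 0,"claw": 1},
  {"delta_pos": [0,0,-0.5],"spin": 0,"claw": 1},
  {"delta_pos": [0,0,-2],"spin": 0,"claw": 1},
  {"delta_pos": [0,0,-4],"spin": 0,"claw": 1},
  {"delta_pos": [0,0,-7],"spin": 0,"claw": 1},
  {"delta_pos": [0,0,-10],"spin": 0,"claw": 1},
  {"delta_pos": [0,0,-12],"spin": 0,"claw": 1},
  {"delta_pos": [0,0,-12],"spin": 0,"claw": 1},
])

```text
t: 45.65
tcp_pos: [0.4988, 0.2239, 0.2436]
eef_rot: [0.667, 0.745, 0.002, 0.001]
force: [1.0, -0.4, -0.4]
finger_gap: 0.0857
grasp_force: 0.0
```

```bash
python3 f.py
python3 - <<'E'
from bench import ctrl
import cv2
cv2.imwrite("pics/end.png",ctrl.grab_frame("scene")[150:390,250:510,::-1].repeat(2,0).repeat(2,1))
E
```

```text
45.8 [0.49706182 0.22335112 0.24043253] [-0.29 -0.58  0.18 -0.02  0.03 -0.01]
tool-frame force [-0.5 -0.4 -0.2] r 0.22 phi -4.873 spin 1.422
```

View pics/end.png

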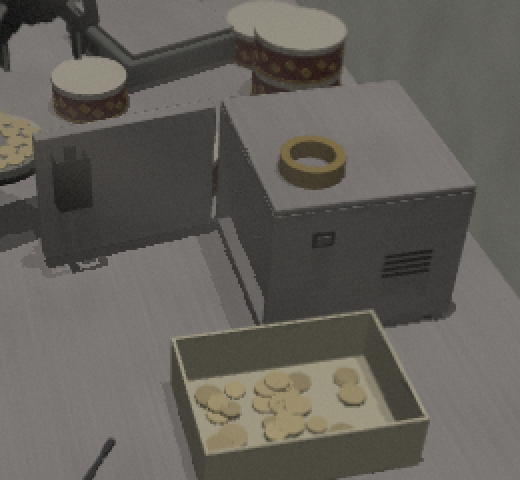

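The door stands open at about 80°, with its free edge at crop (40,140–265). The cabinet, tape roll and tub haven't moved, and the gripper is clear above.

```bash
python3 -c "
from bench import ctrl
print(ctrl.sign_off())"
```

```text
the job is handed in; nothing more can be done
None
```

The job is handed in (the hand-in gave no verdict): the steriliser door stands open at about 80°, the paddle is released, the gripper is clear, and the last picture shows the cabinet and the things around it in place.

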